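Rock a bowed heat sink and gauge its gap

ROBOT

A 6-joint arm with a two-finger parallel gripper is mounted at the origin on the work surface. World frame = base frame: x ahead of the robot, y to its left, z up, the work surface at z = 0. Lengths are in m, angles in rad, forces in N, time in s.
With the tool pointing down it reaches from about 0.375 to 0.9 m from the base axis. Payload 3.1 kg.
Tool frame: the origin (TCP) lies midway between the tips of the shut fingers; the grasp point (between the pads) lies 19 mm behind it; x points along the fingers, y is the direction in which the jaws open and shut, and the axes are right-handed (so a half turn about x gives the same grasp; the last joint's range is limited). The gripper opens to 85 mm and grips with 20 to 120 N. Pads are 22 mm wide; open, the fingers measure 114 mm over their backs; the gripper's body (76 mm by 85 mm) begins 54 mm behind the grasp point. The pads swing forward as they close: fully open they stand 13 mm farther back than shut.
Start: joints at [-1.357, 0.527, 1.433, -0, 1.181, -0.178], TCP at [0.239, -0.578, 0.231] pointing down, gripper open.
Joint ranges: [-3.08, 3.08], [-0.75, 2.2], [0.22, 2.44], [-1.43, 4.57], [0, 2.65], [-2.85, 2.85]. Speed limits (rad/s): [2.79, 2.79, 3.14, 3.14, 3.14, 3.14].

INTERFACE

Orientations are given as a unit quaternion [w, x, y, z].
In Python, from rig import arm, read_camera, camera_params, readout gives the robot as it stands. Calls block until the motion is done:
- arm.goto(position, orientation): joint-space move of the TCP to a pose.
- arm.servo_line(position, attitude=None, v=0.15, contact_N=None): straight line of the TCP; attitude=None keeps the orientation; v is the mean speed in m/s. With contact_N (N) it stops when the force on the tool has changed by that much, and returns True; else False.
- arm.goto_joints(angles): joint-space move.
- arm.set_gripper(opening): opening from 0.0 (shut) to 1.0 (fully open); the grip force is fixed at half the most; returns when the fingers have stopped.
- arm.dwell(seconds).
- arm.inverse_kinematics(position, orientation): joint angles nearest the present ones, or None.
- read_camera(name): name is "side" or "top" or "wrist"; returns (picture, depth): 420x560x3 uint8, red, green, blue; 420x560 float32, m along the optical axis (not along the pixel's ray), 0 where there is no reading.
- camera_params(name): a dict with "intrinsics" (3x3 intrinsics, pixels), "eye" and "orientation" of the camera in the world. Camera axes: x right, y down, z forward; pixel columns grow to the right and rows downward; lengths in m; the calibration is good to about 2 mm. A picture is of the moment at which its call begins: read the wrist's pose just before it. camera_params takes no time and is no camera call; for the wrist camera it gives the pose at the moment of the call.
A pose or a line that the arm cannot do raises arm.IKError and nothing moves.
- arm.sign_off(): hands the job in, once; it reports no verdict.
Readings, each from a call of its own:
- readout.current_time(): time.
- readout.current_joint_pos(): joint angles.
- readout.current_joint_velocities(): joint speeds.
- readout.current_joint_torque(): joint torques, N m.
- readout.current_ee_pos(): TCP position.
- readout.current_tcp_rot(): TCP orientation.
- readout.current_force(): force on the tool from outside, world axes, zero at the start.
- readout.current_torque(): the same for the moment, N m.
- readout.current_width(): opening from 0.0 (shut) to 1.0 (fully open).
Only numpy, scipy, OpenCV 4.12 (cv2) and the standard library are available. Lean on these libraries where they do the work, as an engineer would, in place of code of your own. Each camera call takes 0.05 s, during which the arm holds its last target. There are 200 camera calls.

TASK

Check the heat sink for warp on the granite plate: press with about 5 to 10 newtons on its white-striped margin until that edge bears on the plate, hold briefly, then likewise on its blue-striped margin, and let go. Then slide the orange-handled taper gauge, flat on the plate, under whichever edge now stands up until it just touches the underside, and leave it there, without jamming it, lifting the heat sink off its bulge or shoving it along the plate; leave the other things alone.

Things in the scene. Friction and masses are not known exactly. Their poses are not given: they have to be found in the camera images.
- plate: pale granite surface plate, fixed, 220 (x) x 380 (y) x 40 mm high; origin at the centre of its underside, so its top is 40 mm above the origin, level
- heatsink_top (a point): loose heat sink lying on the plate, 0.68 to 0.92 kg; copper base 100 (its x) x 110 (its y) x 8 mm thick, eight aluminium fins 18 mm tall along x over the middle 56 mm of its y, leaving a bare flat margin 27 mm wide at each y edge to press on. Point: centre of the base's upper face, between the fins. x along the fins, y from the blue-striped margin to the white-striped one, z up
- white_edge (a point): middle of the lower rim of the heat sink's white-striped edge (its +y edge), 55 mm from the middle
- blue_edge (a point): middle of the lower rim of the heat sink's blue-striped edge (its -y edge), 55 mm from the middle
- bulge (a point): lowest point of the heat sink's bowed underside, out of sight: a straight bulge along its x, within 10 mm of the middle, 2 to 4 mm proud of the edges (both unknown). It bears on the plate and the heat sink rocks on it, under 0 to 3 N on a margin: one y edge rests on the plate, the other stands 3 to 8 mm above it
- gauge_handle (a point): centre of the handle of the loose taper gauge (90 g), lying on the table beside the plate at first. Handle: orange block 40 (x) x 16 (y) x 32 mm high, its underside level with the blade's. The point lies 16 mm above the underside and 100 mm behind the blade's tip; x points along the gauge to the tip, z up
- gauge_tip (a point): tip of the taper gauge's blade, at the underside; same axes as the handle. Blade: steel, 16 mm wide, 80 mm long, flat below, its height falling evenly from 11.5 mm at the handle to 1.5 mm at the tip (1 mm in 8 mm)
- tub_mid (a point): orange paste tub with white cap, 64 mm across, 50 mm high, point at its centre; a bystander, on the other side of the plate from the gauge
- meter_mid (a point): yellow multimeter lying flat, 150 x 80 x 34 mm, point at its centre; a bystander beyond the plate
- driver: red-handled screwdriver, 190 mm, lying on the table beyond the plate; a bystander
There are look-alikes about, which are no part of the job. Of the things that look like the part that bears heatsink_top, the larger one is meant.

How it is judged:
On the way, in this order (a step that is already met when the one before it is completed fails the run):
1. white-striped margin pressed with over 3 N, that edge bearing on the plate and the other one standing up (contact force between the fingers and heatsink above 3 N and z of white_edge in the frame of plate below 0.0415 m and z of blue_edge in the frame of plate above 0.042 m), for 0.2 s.
2. blue-striped margin pressed with over 3 N, that edge bearing on the plate and the other one standing up (contact force between the fingers and heatsink above 3 N and z of blue_edge in the frame of plate below 0.0415 m and z of white_edge in the frame of plate above 0.042 m), for 0.2 s.
At the end, for the whole second after the job is handed in: Gauge flat on the plate (height within 2 mm, tilt under 0.05 rad), its blade under the raised edge from outside and touching the heat sink, whose other edge (within 1.5 mm) and bulge (within 1 mm) rest on the plate; heat sink under 8 mm from its start; both at rest (contact force between gauge and heatsink above 0.05 N and z of bulge in the frame of plate below 0.041 m and ((z of white_edge in the frame of plate below 0.0415 m and y of gauge_handle in the frame of heatsink_top below -0.055 m and y of gauge_tip in the frame of heatsink_top above -0.052 m) or (z of blue_edge in the frame of plate below 0.0415 m and y of gauge_handle in the frame of heatsink_top above 0.055 m and y of gauge_tip in the frame of heatsink_top below 0.052 m)) and distance of heatsink_top from where it was at the start of the episode below 0.008 m and angle between gauge_tip's own z axis and vertical below 0.05 rad and z of gauge_tip in the frame of plate between 0.038 and 0.042 m and linear speed of each of heatsink, gauge below 0.01 m/s).
It fails at once if the heat sink is pressed harder than 25 N (contact force between the fingers and heatsink above 25 N).
It fails at once if the gauge is jammed against the heat sink with over 5 N (contact force between gauge and heatsink above 5 N).
It fails at once if a bystander (tub, meter, screwdriver) is moved more than 15 mm (distance of any of tub_mid, meter_mid, driver from where it was at the start of the episode above 0.015 m).
It also fails if it takes over 72 s, if anything falls off the work surface, if the arm or the gripper's body presses on something with over 40 N, if the wrist force passes 120 N, or if a joint passes its speed limit or range.

## Working session

There is one attempt and no reset: what is moved stays moved. The work goes in short steps, each a Python script; the robot and the scene stay as the last script left them, time stands still between calls to the robot, and variables do not carry over. Pictures are saved under pics/ and viewed, about 8 in all and at most 12, crops included, and the job is handed in when it is done.

```bash
ls; mkdir -p pics; python3 - <<'E'
from rig import arm, read_camera, camera_params, readout
import cv2,numpy as np
for n in ("top","side","wrist"):
    p=camera_params(n); im,d=read_camera(n)
    np.savez(f"pics/{n}0.npz",im=im,d=d,K=p["intrinsics"],eye=p["eye"],q=p["orientation"])
    print(n,p); cv2.imwrite(f"pics/{n}0.png",im[:,:,::-1])
print(readout.current_time(),readout.current_tcp_rot(),readout.current_force())
E
```

```text
pics
top {'intrinsics': array([[540.91087485,   0.        , 281.79332452],
       [  0.        , 540.91087485, 200.55603804],
       [  0.        ,   0.        ,   1.        ]]), 'eye': array([ 4.92217354e-01, -6.53506938e-04,  1.42435662e+00]), 'orientation': array([-0.01736365,  0.70916085, -0.70465692,  0.01574822])}
side {'intrinsics': array([[421.2727061 ,   0.        , 277.88299992],
       [  0.        , 421.2727061 , 211.74074127],
       [  0.        ,   0.        ,   1.        ]]), 'eye': array([0.26195703, 0.83426627, 0.60451149]), 'orientation': array([ 0.07821387, -0.14562664,  0.86139903, -0.48027823])}
wrist {'intrinsics': array([[328.90255685,   0.        , 283.47657414],
       [  0.        , 328.90255685, 210.99341532],
       [  0.        ,   0.        ,   1.        ]]), 'eye': array([ 0.31284333, -0.54717204,  0.37157275]), 'orientation': array([ 0.13131786,  0.82052981, -0.5491349 , -0.08909156])}
0.15 [-0.13702532 -0.69357678 -0.13821999  0.6935925 ] [ 0.08962143  0.59545214 -0.50529904]
```

View pics/top0.png

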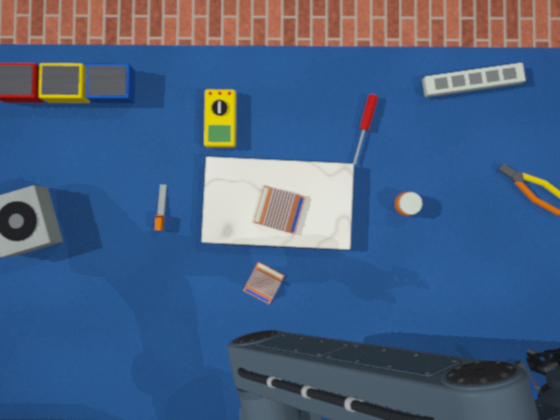

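View pics/side0.png

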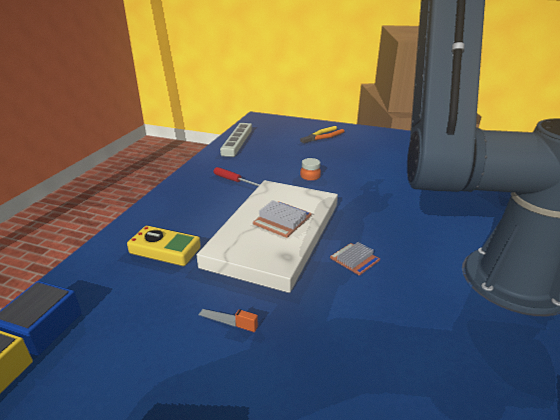

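Top view: candidates for the heat sink are the large one on the plate (279,210) and the small look-alike on the table (264,283). I choose the one on the plate. Its white margin is at left (+y) and its blue margin at right. The gauge is at (160,208) with its handle at (159,224). The other orange things are the tub (408,203) and the pliers (540,190). In the side view the heat sink is at (281,218) and the gauge at (235,319).

```bash
cat > h.py <<'E'
import numpy as np, cv2
from scipy.spatial.transform import Rotation as R
def rot(q): return R.from_quat([q[1],q[2],q[3],q[0]])
def quat(r): x,y,z,w=r.as_quat(); return np.array([w,x,y,z])
def ray(K,eye,q,uv,z):
    uv=np.atleast_2d(uv).astype(float)
    d=np.c_[(uv[:,0]-K[0,2])/K[0,0],(uv[:,1]-K[1,2])/K[1,1],np.ones(len(uv))]
    d=rot(q).apply(d); return eye+d*((z-eye[2])/d[:,2])[:,None]
def cloud(K,eye,q,d):
    v,u=np.mgrid[:d.shape[0],:d.shape[1]]
    c=np.stack([(u-K[0,2])/K[0,0]*d,(v-K[1,2])/K[1,1]*d,d],-1)
    return (rot(q).apply(c.reshape(-1,3))+eye).reshape(c.shape)
def biggest(m):
    n,l,s,c=cv2.connectedComponentsWithStats(m.astype(np.uint8)); i=1+np.argmax(s[1:,4]); return l==i
def down(ang):
    """tool pointing down; jaw axis (tool y) at angle ang in world xy"""
    x=np.array([0,0,-1.]); y=np.array([np.cos(ang),np.sin(ang),0]); return quat(R.from_matrix(np.c_[x,y,np.cross(x,y)]))
E
python3 - <<'E'
from h import *
f=np.load("pics/top0.npz"); im,d,K,e,q=[f[k] for k in("im","d","K","eye","q")]
P=cloud(K,e,q,d); hsv=cv2.cvtColor(im,cv2.COLOR_RGB2HSV); H,S,V=hsv[...,0],hsv[...,1].astype(int),hsv[...,2].astype(int)
def win(u0,u1,v0,v1):
    m=np.zeros(d.shape,bool); m[v0:v1,u0:u1]=1; return m
# plate
pm=biggest((S<60)&(V>150)&win(180,370,140,265))
r=cv2.minAreaRect(np.argwhere(pm)[:,::-1].astype(np.float32)); print("plate",r, ray(K,e,q,cv2.boxPoints(r),.04).round(4), "z",np.median(P[pm][:,2]))
w=win(245,315,178,240)
hm=biggest(w&(P[...,2]>.047)); hs=biggest(w&(S>70))
for nm,m in(("h",hm),("s",hs)):
    r=cv2.minAreaRect(np.argwhere(m)[:,::-1].astype(np.float32)); print(nm,r,m.sum(),P[m].mean(0), ray(K,e,q,cv2.boxPoints(r),.052).round(4))
bl=w&(H>105)&(H<130)&(S>120); print("blue",bl.sum(),np.argwhere(bl).mean(0)[::-1], P[bl].mean(0))
# gauge
g=win(145,175,175,240); gm=biggest(g&((H<25)|(S<90))); og=biggest(g&(H<20)&(S>150))
for nm,m,z in(("gauge",gm,.005),("handle",og,.032)):
    r=cv2.minAreaRect(np.argwhere(m)[:,::-1].astype(np.float32)); print(nm,r,m.sum(),P[m].mean(0),P[m][:,2].max(), ray(K,e,q,cv2.boxPoints(r),z).round(4))
a=cv2.resize(im[170:250,240:320],(560,560),interpolation=2); b=cv2.resize(im[170:250,140:174],(238,560),interpolation=2)
cv2.imwrite("pics/crop0.png",np.hstack([a,b])[:,:,::-1])
E
```

```text
plate ((280.72625732421875, 190.93585205078125), (155.42173767089844, 109.81766510009766), 2.8829636573791504) [[ 0.4502  0.21    0.04  ]
 [ 0.7323  0.1996  0.04  ]
 [ 0.7145 -0.2005  0.04  ]
 [ 0.4328 -0.1863  0.04  ]] z 0.04032126843913475
h ((278.48114013671875, 209.06602478027344), (43.81801223754883, 39.69719314575195), 15.945395469665527) 1549 [0.53299604 0.0074913  0.0640416 ] [[ 0.5013  0.078   0.052 ]
 [ 0.5985  0.0511  0.052 ]
 [ 0.5685 -0.0562  0.052 ]
 [ 0.4715 -0.029   0.052 ]]
s ((294.5094299316406, 213.71697998046875), (9.615238189697266, 38.4609489440918), 15.945395469665527) 325 [ 0.52294727 -0.02844794  0.06563343] [[ 0.4797 -0.0049  0.052 ]
 [ 0.5737 -0.0312  0.052 ]
 [ 0.5671 -0.0547  0.052 ]
 [ 0.4731 -0.0284  0.052 ]]
blue 67 [296.65671642 214.67164179] [ 0.51999393 -0.03457291  0.07386505]
gauge ((159.84242248535156, 207.0214080810547), (10.292417526245117, 46.471824645996094), 3.5763344764709473) 396 [0.53444212 0.31869666 0.01619896] 1.424356615002055 [[0.4796 0.3393 0.005 ]
 [0.6016 0.3338 0.005 ]
 [0.6    0.3067 0.005 ]
 [0.4781 0.3123 0.005 ]]
handle ((158.5, 222.5), (13.0, 7.0), 90.0) 100 [0.4985339  0.3193674  0.02926537] 0.03702557837097009 [[0.5156 0.3289 0.032 ]
 [0.5157 0.3109 0.032 ]
 [0.4823 0.3103 0.032 ]
 [0.4822 0.3284 0.032 ]]
```

View pics/crop0.png

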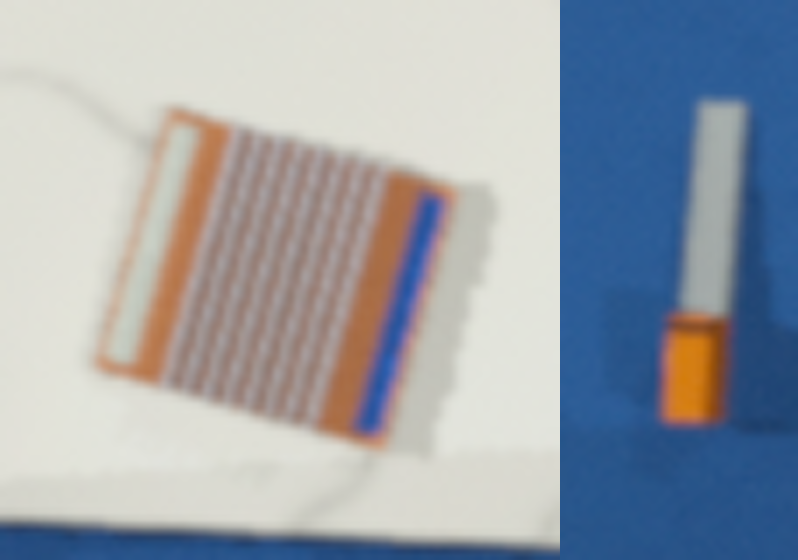

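The crop confirms the larger sink: eight fins, white stripe at left (260.5,203) and blue at right (297,214). Its centre comes to about (0.535, 0.011) with x axis at -15.5°, and its measured size of about 98 x 107 mm matches the given one. Next I press white.

```bash
cat >> h.py <<'E'
from rig import arm, read_camera, camera_params, readout
C=np.array([.535,.011]); A=np.deg2rad(-15.5); HX=np.array([np.cos(A),np.sin(A)]); HY=np.array([-np.sin(A),np.cos(A)])
def best(pos,ang):
    j0=np.array(readout.current_joint_pos()); out=[]
    for a in(ang,ang+np.pi):
        j=arm.inverse_kinematics(pos,down(a))
        if j is not None: out.append((np.abs(np.array(j)-j0).max(),a))
    return min(out)[1]
def tilt(tag):
    """margin heights by top depth"""
    p=camera_params("top"); im,d=read_camera("top"); np.savez(f"pics/{tag}.npz",im=im,d=d)
    P=cloud(p["intrinsics"],p["eye"],p["orientation"],d); X=(P[...,:2]-C)@np.c_[HX,HY]
    for s in(1,-1):
        m=(abs(X[...,0])<.04)&(abs(s*X[...,1]-.042)<.009)&(P[...,2]<.09); print(tag,"white" if s>0 else "blue",m.sum(),np.median(P[m][:,2]).round(4))
def fz(n=10):
    o=[]
    for _ in range(n): o.append(readout.current_force()); 
    return np.mean(o,0).round(2)
def press(s):
    xy=C+HY*s*.045; a=best([*xy,.12],A)
    arm.goto([*xy,.12],down(a)); arm.servo_line([*xy,.078],v=.1); arm.dwell(.2); f0=fz(); print("f0",f0)
    hit=arm.servo_line([*xy,.035],v=.012,contact_N=6); 
    print("hit",hit,np.round(readout.current_ee_pos(),4),fz()-f0); arm.dwell(.5); print("held",fz()-f0,np.round(readout.current_ee_pos(),4)); return xy,f0
E
python3 - <<'E'
from h import *
tilt("t0"); arm.set_gripper(0); xy,f0=press(1)
tilt("t1"); print(fz()-f0, readout.current_time())
E
```

```text
t0 white 221 0.0489
t0 blue 224 0.0531
f0 [ 0.7  -1.08 -0.3 ]
hit True [0.547  0.0544 0.0486] [-0.67  1.05  5.59]
held [-1.87  0.58  6.28] [0.547  0.0544 0.0486]
t1 white 6 0.0483
t1 blue 224 0.0531
[-0.63  1.73  4.98] 7.0667
```

White bore at z 48.6 under about 6 N, with blue standing roughly 4 mm higher. Now blue.

```bash
python3 - <<'E'
from h import *
p=readout.current_ee_pos(); arm.servo_line([p[0],p[1],.12],v=.1); tilt("t2")
xy,f0=press(-1)
tilt("t3"); print(fz()-f0, readout.current_time())
E
```

```text
t2 white 9 0.0495
t2 blue 223 0.0528
f0 [ 0.23 -0.03  0.45]
hit True [ 0.523  -0.0329  0.0493] [-1.21  0.06  4.29]
held [-1.5  -0.36  5.21] [ 0.5231 -0.0329  0.0493]
t3 white 225 0.0555
t3 blue 0 nan
[-0.01 -0.96  5.48] 11.9917
  return _methods._mean(a, axis=axis, dtype=dtype,
  ret = ret.dtype.type(ret / rcount)
```

```bash
python3 - <<'E'
from h import *
p=readout.current_ee_pos(); arm.servo_line([p[0],p[1],.12],v=.1); tilt("t4")
c=C+HY*.03+np.array([-.1,0]); 
arm.set_gripper(1)
# hover over gauge handle and look with the wrist camera
g=[.498,.319,.17]; a=best(g,np.deg2rad(87.2)); arm.goto(g,down(a)); arm.dwell(.3)
p=camera_params("wrist"); im,d=read_camera("wrist"); np.savez("pics/w1.npz",im=im,d=d,K=p["intrinsics"],eye=p["eye"],q=p["orientation"]); cv2.imwrite("pics/w1.png",im[:,:,::-1])
print(np.rad2deg(a),p["eye"],readout.current_time())
tilt("t5")
n=[]
for i in range(20): n.append(readout.current_force()); arm.dwell(.02)
print(np.std(n,0),np.mean(n,0),n[0],n[1],readout.current_time())
E
```

```text
t4 white 217 0.0489
t4 blue 0 nan
87.2 [0.41768598 0.32157447 0.31101336] 15.375
t5 white 223 0.0491
t5 blue 224 0.0532
[0.51833482 0.5130851  0.44662708] [0.09464952 0.08247851 0.09682146] [0.50241537 0.18286854 0.64946455] [ 0.31102857  0.17667527 -0.21534994] 15.7583
  return _methods._mean(a, axis=axis, dtype=dtype,
  ret = ret.dtype.type(ret / rcount)
```

View pics/w1.png

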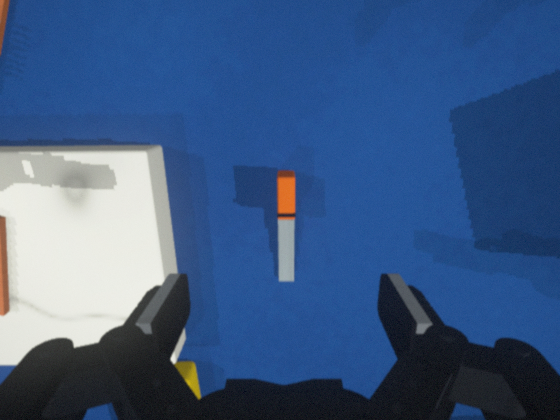

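The heat sink sprang back on release. Margin heights are now white 49.1 and blue 53.2 mm, so the **blue** edge stands up with a gap of about 5.5 mm, and I expect about 32 mm of blade insertion. In the wrist view the gauge handle is at (286,193) with the blade pointing down to (286,281). I measure it, grasp it and carry it to the blue side.

```bash
cat > carry.py <<'E'
from h import *
f=np.load("pics/w1.npz"); im,d,K,e,q=[f[k] for k in("im","d","K","eye","q")]
hsv=cv2.cvtColor(im,cv2.COLOR_RGB2HSV); H,S,V=[hsv[...,i].astype(int) for i in range(3)]
w=np.zeros(d.shape,bool); w[160:300,265:310]=1
og=biggest(w&(H<25)&(S>150)); st=biggest(w&(S<70)&(V>90))
P=cloud(K,e,q,d)
top=og&(P[...,2]>.028)
r=cv2.minAreaRect(np.argwhere(top)[:,::-1].astype(np.float32)); print(r)
B=ray(K,e,q,cv2.boxPoints(r),.032); hc=B.mean(0); print(B.round(4),"handle",hc,"ztop",np.median(P[top][:,2]))
rb=np.argwhere(st); tipv=rb[:,0].max(); tu=rb[rb[:,0]>=tipv-1][:,1].mean(); tip=ray(K,e,q,[tu,tipv+.5],.0015)[0]
L=tip-hc; print("tip",tip,"len",np.hypot(*L[:2]),"ang",np.rad2deg(np.arctan2(L[1],L[0])))
np.save("g.npy",[hc[0],hc[1],np.arctan2(L[1],L[0])])
E
python3 carry.py
```

```text
((286.0, 194.5), (37.0, 16.0), 90.0)
[[0.4777 0.3137 0.032 ]
 [0.4784 0.3275 0.032 ]
 [0.5121 0.3261 0.032 ]
 [0.5113 0.3118 0.032 ]] handle [0.49488463 0.31979937 0.032     ] ztop 0.030292706765801786
tip [0.59778804 0.31497391 0.0015    ] len 0.10301648825513993 ang -2.6848077584710475
```

```bash
cat > carry2.py <<'E'
from h import *
g=np.array([.4979,.3197]); ga=np.deg2rad(-2.7); D=np.deg2rad(74.5)-ga
T=C+HY*(-.163)   # handle centre: tip 8 mm outside the blue edge
print("T",T)
for k in(0,np.pi):
    a=ga+np.pi/2+k
    js=[arm.inverse_kinematics([*p,z],down(b)) for p,b,z in((g,a,.006),(T,a+D,.0465),(T,a+D,.14))]
    print(k,[None if j is None else np.round(j,2) for j in js])
    if all(j is not None for j in js): break
arm.goto([*g,.10],down(a)); arm.servo_line([*g,.006],v=.1); arm.set_gripper(0)
print("w",readout.current_width()); arm.servo_line([*g,.16],v=.15); 
arm.goto([*T,.16],down(a+D)); arm.servo_line([*T,.06],v=.12)
hit=arm.servo_line([*T,.0463],v=.02,contact_N=4); print(hit,np.round(readout.current_ee_pos(),4),readout.current_width(),readout.current_time())
p=readout.current_ee_pos(); arm.set_gripper(.6); arm.servo_line([*T,.16],v=.15)
# look with wrist camera from behind
V=C+HY*(-.10); arm.goto([*V,.19],down(a+D)); arm.dwell(.2)
p=camera_params("wrist"); im,d=read_camera("wrist"); np.savez("pics/w2.npz",im=im,d=d,K=p["intrinsics"],eye=p["eye"],q=p["orientation"]); cv2.imwrite("pics/w2.png",im[:,:,::-1])
tilt("t6"); print(readout.current_time(),a)
E
python3 carry2.py
```

```text
T [ 0.49144014 -0.14607176]
0 [array([ 0.38,  0.81,  1.66, -0.  ,  0.67, -1.14]), None, None]
3.141592653589793 [array([ 0.38,  0.81,  1.66, -0.  ,  0.67,  2.  ]), array([-0.51,  0.68,  1.85, -0.  ,  0.61, -0.24]), array([-0.51,  0.52,  1.8 , -0.  ,  0.83, -0.24])]
w 0.17592681999032178
True [ 0.4912 -0.146   0.0463] 0.1749888318438249 24.9083
t6 white 224 0.0491
t6 blue 138 0.0526
26.9417 4.665265090580843
```

View pics/w2.png

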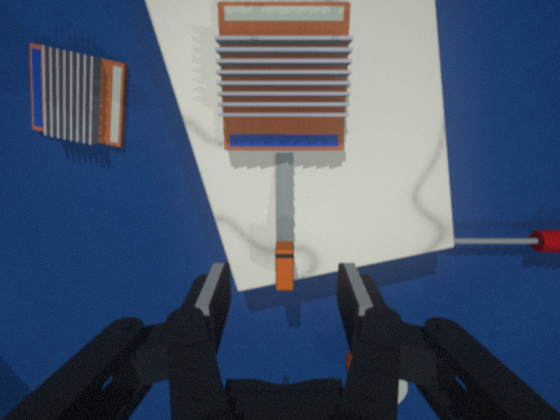

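The gauge lies on the plate in line with the heat sink's y. Its tip is at (285,153), just short of the blue rim at (285,150), and the handle is at (285,266). Next I push its rear with shut fingers: a coarse run, then small force-checked steps.

```bash
cat > push.py <<'E'
from h import *
f=np.load("pics/w2.npz"); K,e,q=f["K"],f["eye"],f["q"]
for n,uv,z in(("tip",(285,153),.0415),("rim",(285,151),.0535),("handle rear top",(285,290),.072),("handle front top",(285,252),.072)):
    p=ray(K,e,q,uv,z)[0]; print(n,p.round(4),((p[:2]-C)@np.c_[HX,HY]).round(4))
a=np.deg2rad(-15.5)
def avg(n=12):
    o=[]
    for _ in range(n): o.append(np.array(readout.current_force())); arm.dwell(.02)
    return np.mean(o,0)
Z=.047; at=lambda y:[*(C+HY*y),Z]
arm.set_gripper(0); 
arm.goto([*(C+HY*-.208),.11],down(best([*(C+HY*-.208),.11],a))); arm.servo_line(at(-.208),v=.12); arm.dwell(.2)
f0=avg(); arm.servo_line(at(-.170),v=.03,contact_N=4); f=avg()-f0
print("f0",f0.round(2),"after coarse along -HY",-(f[:2]@HY).round(2),np.round(readout.current_ee_pos(),4),readout.current_time())
np.save("f0.npy",f0)
p=camera_params("wrist"); im,d=read_camera("wrist"); np.savez("pics/w3.npz",im=im,d=d,K=p["intrinsics"],eye=p["eye"],q=p["orientation"]); cv2.imwrite("pics/w3.png",im[:,:,::-1])
tilt("t7")
E
python3 push.py
```

```text
tip [ 0.5186 -0.0498  0.0415] [ 0.0005 -0.0629]
rim [ 0.5195 -0.0465  0.0535] [ 0.0004 -0.0595]
handle rear top [ 0.487  -0.1634  0.072 ] [ 0.0003 -0.1809]
handle front top [ 0.497  -0.1273  0.072 ] [ 0.0003 -0.1434]
f0 [ 0.02 -0.02  0.19] after coarse along -HY 0.06 [ 0.4896 -0.1529  0.047 ] 30.7667
t7 white 221 0.0488
t7 blue 224 0.0534
```

View pics/w3.png

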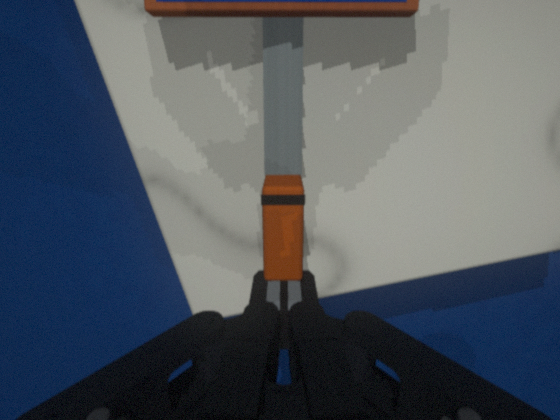

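The pushed gauge stays straight, with the blade (285,90) entering under the blue rim (283,12) and no contact force yet. Now the fine steps.

```bash
cat > fine.py <<'E'
from h import *
f0=np.load("f0.npy"); Z=.047
def avg(n=12):
    o=[]
    for _ in range(n): o.append(np.array(readout.current_force())); arm.dwell(.02)
    return -float((np.mean(o,0)-f0)[:2]@HY)
y=-.170; log=[]; tend=readout.current_time()+18
while y<-.140 and readout.current_time()<tend:
    y+=.001 if y<-.160 else .0005
    arm.servo_line([*(C+HY*y),Z],v=.01); v=avg(); log.append((round(y*1e3,1),round(v,2)))
    if v>.6:
        v2=avg(25); log.append(("re",round(v2,2)))
        if v2>.6: break
print(log,readout.current_time()); tilt("t8")
p=camera_params("wrist"); im,d=read_camera("wrist"); np.savez("pics/w4.npz",im=im,d=d,K=p["intrinsics"],eye=p["eye"],q=p["orientation"]); cv2.imwrite("pics/w4.png",im[:,:,::-1])
E
python3 fine.py
```

```text
[(-169.0, -0.14), (-168.0, -0.38), (-167.0, -0.02), (-166.0, 0.0), (-165.0, 0.19), (-164.0, 0.0), (-163.0, -0.05), (-162.0, 0.02), (-161.0, -0.17), (-160.0, -0.29), (-159.5, -0.05), (-159.0, 0.18), (-158.5, 0.3), (-158.0, 0.62), ('re', 0.71)] 37.5833
t8 white 220 0.0489
t8 blue 224 0.0532
```

The force rises steadily to 0.7 N at y = -158 mm, where I expected contact from the measured rim. I back off the fingers and check.

```bash
python3 - <<'E'
from h import *
arm.servo_line([*(C+HY*-.185),.047],v=.03); arm.servo_line([*(C+HY*-.185),.19],v=.15)
V=C+HY*(-.09); arm.goto([*V,.19],readout.current_tcp_rot()); arm.dwell(.3)
p=camera_params("wrist"); im,d=read_camera("wrist"); K,e,q=p["intrinsics"],p["eye"],p["orientation"]
np.savez("pics/w5.npz",im=im,d=d,K=K,eye=e,q=q); cv2.imwrite("pics/w5.png",im[:,:,::-1]); tilt("t9")
hsv=cv2.cvtColor(im,cv2.COLOR_RGB2HSV); S=hsv[...,1]; H=hsv[...,0]
for nm in("w2","w5"):
    f=np.load(f"pics/{nm}.npz"); i=f["im"]; h=cv2.cvtColor(i,cv2.COLOR_RGB2HSV); b=biggest((h[...,0]>110)&(h[...,0]<130)&(h[...,1]>120)&(np.arange(560)[None]>180)&(np.arange(560)[None]<400)&(np.arange(420)[:,None]<260)&(h[...,2]>90))
    r=cv2.minAreaRect(np.argwhere(b)[:,::-1].astype(np.float32)); c=ray(f["K"],f["eye"],f["q"],r[0],.0535)[0]; print(nm,r,"blue stripe",((c[:2]-C)@np.c_[HX,HY]).round(4))
s,_=read_camera("side"); cv2.imwrite("pics/s2.png",cv2.resize(s[170:300,180:360],(720,520),interpolation=2)[:,:,::-1])
print(readout.current_time())
E
```

```text
t9 white 221 0.0489
t9 blue 0 nan
w2 ((283.0, 140.0), (10.0, 106.0), 90.0) blue stripe [-0.0012 -0.0505]
w5 ((282.5, 151.5), (9.0, 105.0), 90.0) blue stripe [-0.0009 -0.0502]
40.75
  return _methods._mean(a, axis=axis, dtype=dtype,
  ret = ret.dtype.type(ret / rcount)
```

View pics/w5.png

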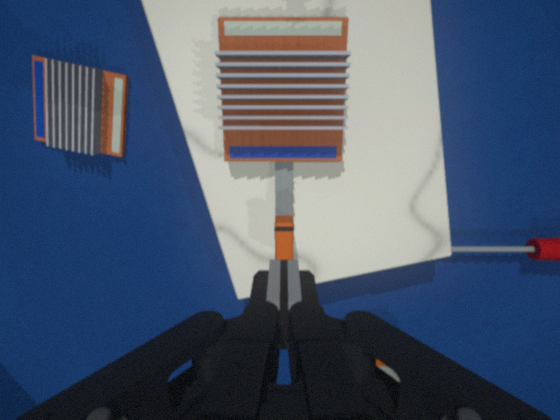

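After backing off, the blade is under the blue rim (285,162), the handle is at (285,238), and the heat sink has shifted only about 0.3 mm. The force was close to the noise, so I re-touch with a fresh baseline to confirm the contact is real.

```bash
python3 - <<'E'
from h import *
Z=.047; at=lambda y,z=Z:[*(C+HY*y),z]
def avg(n):
    o=[]
    for _ in range(n): o.append(np.array(readout.current_force())); arm.dwell(.02)
    return -float(np.mean(o,0)[:2]@HY)
arm.goto(at(-.180,.15),readout.current_tcp_rot()); arm.servo_line(at(-.180),v=.12); arm.servo_line(at(-.161),v=.03); arm.dwell(.2)
f0=avg(40); log=[]
for y in(-.1590,-.1585,-.1580,-.15775,-.1575,-.15725,-.157):
    arm.servo_line(at(y),v=.01); v=avg(30)-f0; log.append((y,round(v,2)))
    if v>.75: break
print(round(f0,2),log,readout.current_time())
arm.servo_line(at(-.185),v=.03); f1=avg(20)-f0; print("free",round(f1,2)); arm.servo_line(at(-.185,.2),v=.15)
arm.goto(at(-.26,.25),readout.current_tcp_rot()); tilt("t10"); print(readout.current_time())
im,_=read_camera("top"); cv2.imwrite("pics/top9.png",cv2.resize(im[150:260,190:330],(770,605)[:2],interpolation=2)[:600,:,::-1])
s,_=read_camera("side"); cv2.imwrite("pics/s3.png",cv2.resize(s[170:300,180:360],(720,520),interpolation=2)[:,:,::-1])
E
```

```text
0.06 [(-0.159, -0.04), (-0.1585, -0.06), (-0.158, 0.03), (-0.15775, 0.9)] 46.9833
free -0.08
t10 white 223 0.0492
t10 blue 223 0.0531
50.0417
```

View pics/top9.png

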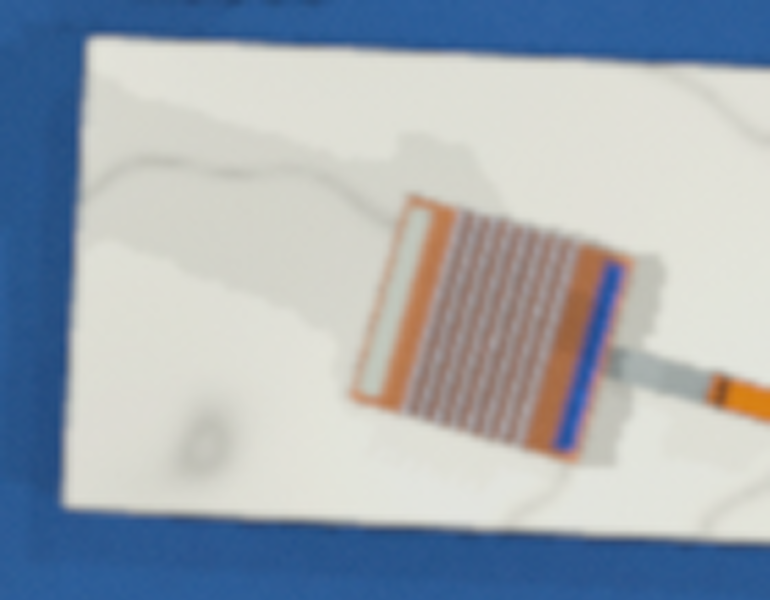

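The re-touch is clear: force goes from 0.03 to 0.9 N within 0.25 mm, at the same place as before, so the blade bears on the rim. The picture shows the blade under the blue edge at (610,360), in line, and the margin heights are unchanged (49.2 / 53.1 mm). I hand the job in.

```bash
python3 - <<'E'
from h import *
print(arm.sign_off(), readout.current_time())
E
```

```text
the job is handed in; nothing more can be done
the job is handed in; nothing more can be done
```

I pressed both margins, slid the taper gauge under the blue-striped edge until it touched, left it there and handed the job in. The sign-off gives no verdict.

- **Pressing:** I held the white margin at about 5–6 N and then the blue margin at about 5 N. Under the blue press the white margin rose from 49 to 55.5 mm. On release the heat sink rocked back onto its white edge, leaving blue up by about 5.5 mm.
- **Gauge:** I carried it to the blue side, set it flat on the plate and pushed it in with shut fingers. I stopped at 0.7 N, and a re-touch with a fresh baseline gave 0.9 N at the same place. I then backed the fingers off.
- **Last checks:** The margins read white 49.2 and blue 53.1 mm, the same as before insertion within noise. The heat sink had moved about 0.3 mm after the first push and was not re-measured after the re-touch. The arm never went near the tub, meter or screwdriver, but I did not measure their positions again.
- **Weak spots:**
  - The force sensor noise was about 0.5 N per reading, so I relied on averages.
  - That the gauge still touches the heat sink now the fingers are off is inferred from friction holding the wedge, not measured.
  - The heat sink's blue rim measured about 4 mm further out than my first estimate of its centre implied. I allowed for this when predicting where contact should occur.

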